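# Clear the wax offcuts and present the tissue block to the inspection camera

### The arm

A 6-joint arm with a two-finger parallel gripper is mounted at the origin on the work surface; the furniture and walls round the work are solid. World frame = base frame: x ahead of the robot, y to its left, z up, the work surface at z = 0. Lengths are in m, angles in rad, forces in N, time in s.
With the tool pointing down it reaches from about 0.325 to 0.9 m from the base axis. Payload 6.1 kg.
Tool frame: the origin (TCP) lies on the centre line of the jaws, within the pads' length; the fingertips stand 25 mm ahead of it and the grasp point (between the pads) lies 6 mm ahead of it; z points along the fingers, y is the line along which they close (so a half turn about z gives the same grasp; the last joint's range is limited). The gripper opens to 85 mm and grips with 20 to 120 N. Pads are 22 mm wide; open, the fingers measure 114 mm over their backs; the gripper's body (76 mm by 85 mm) begins 54 mm behind the grasp point. The pads swing forward as they close: fully open they stand 13 mm farther back than shut.
Start: joints at [0.981, 0.22, 1.526, -0, 1.395, -0.126], TCP at [0.28, 0.559, 0.256] pointing down, gripper open.
Joint ranges: [-2.98, 2.98], [-0.91, 2.08], [0.09, 2.57], [-1.24, 4.39], [0.2, 2.65], [-2.68, 2.68]. Speed limits (rad/s): [2.57, 2.57, 3.01, 3.14, 3.14, 3.14].

### API

Orientations are given as a rotation vector (axis times angle).
In Python, from rig import manip gives the robot as it stands.
- The arm moves only by the shell command python3 -m pendant 'ROWS' [FORCE]. ROWS is JSON, a list that holds one entry, the list of rows, each a list of 7 numbers: the shift along the tool's x, y, z in m, then the turn, a rotation vector about the tool's x, y, z in rad, then the opening, from -1 (shut) to 1 (fully open). In form: [[[x, y, z, wx, wy, wz, gripper], ...]]. A call has 1 to 20 rows; each row is the pose to reach, as a shift and turn from the pose commanded when the call began, along the tool's axes at that moment; what a row does not reach only later rows make up. A row lasts 1/8 s, in which the tool goes at most 62.5 mm and 10.7 degrees, less where a joint would pass 70% of its speed; a pose out of reach is approached as far as the arm can. A call with a gripper value outside its range is refused whole. The fingers move at their own pace and stop on an object; FORCE is the grip in N (left out, the last holds). Time passes only in rows, so rows that repeat a pose let the fingers close. It gives the time, the measured TCP pose, the force, the opening and the grip force at its end, in the units of the state.
- manip.read_state(): the state, without advancing time (a new reading comes with each control period).
- manip.capture(name): name is "scene" or "top"; returns the picture (480x640x3 uint8, red, green, blue); there is no depth.
- manip.camera_info(name): a dict with "K" (3x3 intrinsics, pixels), "rvec" (rotation vector, rad) and "tvec" (3), from world to camera coordinates, as OpenCV has them. Camera axes: x right, y down, z forward; pixel columns grow to the right and rows downward; lengths in m; the calibration is good to about 2 mm. A picture is of the moment at which its call begins. camera_info takes no time and is no camera call.
- manip.finish_job(): hands the job in; it is judged then, once.
The state is a dict: "time_s": time; "joint_positions": joint angles; "joint_velocities": joint speeds; "joint_torque": joint torques, N m; "ee_pos": TCP position; "orientation": TCP orientation; "wrist_force": force on the tool from outside, world axes, zero at the start; "torque": the same for the moment, N m; "width": opening from 0.0 (shut) to 1.0 (fully open); "finger_force": force on a finger pad.
Only numpy, scipy, OpenCV 4.12 (cv2) and the standard library are available. Lean on these libraries where they do the work, as an engineer would, in place of code of your own. Each camera call takes 0.05 s, during which the arm holds its last target. There are 200 camera calls.

### The job

Put the two wax offcuts that lie on the metal block stand into the open steel waste tray, and only then lift the tissue block out of the stand's slot. Hold it up in the air in front of the inspection camera, label end up, with the middle of its tissue face on the lens axis 90 mm from the lens and the face square to the lens (the lens looks 20 degrees down, so lean the block back to match). Finish while holding it there still; do not touch the camera head and leave the spare block, forceps, mould and specimen pot where they are.

Things in the scene. Friction and masses are not known exactly. Their poses are not given: they have to be found in the camera images.
- block_stand: Fixed grey metal plate, 76 (x) x 124 (y) x 14 mm high, with one slot in the middle (15 x 32 mm, 10 mm deep). Origin: centre of its underside on the worktop; z up, y along the plate's length. Its yaw varies a little (within about 0.25 rad).
- block: Off-white tissue cassette with a wax block, 28 x 40 x 12 mm, 20 g, on end in the slot (10 mm deep in it), face to the robot. x: across the 28 mm width, grip there. y: lengthwise, up to the sloping label end (-20 to 20 mm; full width ends at 14). z: out of the tissue face (0 back, 12 face). Origin: mid-width, mid-length, on the back; 24 mm above the worktop at the start.
- block_face (a point): Centre of the tissue face, at (0, -3, 12) mm in the block's frame.
- block_rear (a point): Imaginary point 30 mm straight out behind the block's back, at (0, -3, -30) mm in its frame: it is farther from the lens than the face when the face looks at the lens.
- block_label (a point): Middle of the label end, at (0, 17, 6) mm in the block's frame.
- offcut_a: Chunky lump of cream wax, base 24 (x) x 28 (y) x 16 mm, with a smaller tilted bump on top (about 23 mm high in all), 20 g, rigid. It lies on the stand beside the block at the stand's +y end (its centre about 41 mm from the block's), where a finger would have to go. Origin: centre of its underside. Grip across x, low down.
- offcut_b: The second wax lump, base 26 (x) x 25 (y) x 18 mm, bump on top (about 25 mm high in all), 20 g, on the stand at its -y end, 41 mm from the block. Origin: centre of its underside. Grip across x, low down.
- waste_tray: Fixed open steel box, 100 (x) x 80 (y) x 50 mm high, 3 mm walls and floor, right of the stand. Origin: centre of its underside.
- camera_head: Camera: grey box, black lens barrel (26 mm), white ring (44 mm), on a 16 mm post, 242 mm high, 70 mm foot, left of the stand. Lens 140 to 200 mm above the worktop, differs per run, stays put. Origin: centre of lens front. -x: line of sight, 20 degrees below level; y level; z picture's up. Box ends 86 mm behind the lens, 50 wide, 42 high.
- spare_block: Bystander: a like block, 28 x 40 x 12 mm, lying flat on the worktop between stand and camera.
- forceps: Bystander: steel forceps, 127 mm long, lying behind the stand, along y.
- mould: Bystander: steel embedding mould, 39 x 53 x 10 mm, in front of the camera's foot.
- pot: Bystander: white specimen pot with a screw cap, 55 mm across, 70 mm high, behind the waste tray.
Mind the look-alikes: they are no part of the job. Leave any brown or orange look-alike of the block alone.

How it is judged:
On the way, in this order (a step that is already met when the one before it is completed fails the run):
1. both offcuts lie in the waste tray, let go, while the block still stands in its slot (x of offcut_a in the frame of waste_tray between -0.05 and 0.05 m and y of offcut_a in the frame of waste_tray between -0.04 and 0.04 m and x of offcut_b in the frame of waste_tray between -0.05 and 0.05 m and y of offcut_b in the frame of waste_tray between -0.04 and 0.04 m and z of each of offcut_a, offcut_b in the frame of waste_tray below 0.045 m and contact force between the fingers and offcut_a below 0.05 N and contact force between the fingers and offcut_b below 0.05 N and z of block in the frame of block_stand between 0.018 and 0.03 m), for 0.2 s.
2. the block is out of the slot, in the fingers (z of block in the frame of block_stand above 0.045 m and contact force between the fingers and block above 0.5 N), for 0.2 s.
At the end, for the whole second after the job is handed in: Both offcuts in the tray; the block held still in the air by the fingers alone, centre of its tissue face within 18 mm (each axis) of the point 90 mm out on the line of sight, face towards the lens and square within 0.21 rad, label end up within 0.21 rad of the picture's up (x of offcut_a in the frame of waste_tray between -0.05 and 0.05 m and y of offcut_a in the frame of waste_tray between -0.04 and 0.04 m and x of offcut_b in the frame of waste_tray between -0.05 and 0.05 m and y of offcut_b in the frame of waste_tray between -0.04 and 0.04 m and z of each of offcut_a, offcut_b in the frame of waste_tray below 0.045 m and x of block_face in the frame of camera_head between -0.108 and -0.072 m and y of block_face in the frame of camera_head between -0.018 and 0.018 m and z of block_face in the frame of camera_head between -0.018 and 0.018 m and distance between block_rear and camera_head above 0.095 m and angle between the z axis of block and the x axis of camera_head, either way round below 0.21 rad and angle between the y axis of block and the z axis of camera_head, either way round below 0.21 rad and z of block_label in the frame of camera_head above 0 m and contact force between the fingers and block above 0.5 N and height (world z) of block above 0.08 m and linear speed of block below 0.02 m/s and contact force between block and block_stand below 0.05 N and contact force between block and camera_head below 0.05 N and contact force between block and waste_tray below 0.05 N); the arm keeps its last pose, push and grip.
It fails at once if the camera head is touched (contact force between any of the arm, the fingers, block and camera_head above 1 N).
It fails at once if a bystander is shifted by more than 25 mm (distance of any of spare_block, forceps, mould, pot from where it was at the start of the episode above 0.025 m).
It also fails if it takes over 61 s, if anything falls off the work surface, if the arm or the gripper's body presses on something with over 40 N, if the wrist force passes 120 N, or if a joint passes its speed limit or range.

## Working session

There is one attempt and no reset: what is moved stays moved. The work goes in short steps, Python scripts to look and compute and a shell command to move; the robot and the scene stay as the last step left them, time stands still between calls to the robot, and variables do not carry over. Pictures are saved under pics/ and viewed, at most 10 in all, crops included, and the job is handed in when it is done.

```bash
mkdir -p pics; ls; cat > h.py <<'E'
import numpy as np, cv2
from rig import manip
def cam(n):
    c=manip.camera_info(n); return np.array(c["K"],float),cv2.Rodrigues(np.array(c["rvec"],float))[0],np.array(c["tvec"],float).ravel()
def ray(n,uv):
    K,R,t=cam(n); o=-R.T@t; d=R.T@np.linalg.inv(K)@np.array([uv[0],uv[1],1.]); return o,d/np.linalg.norm(d)
def onz(n,uv,z):
    o,d=ray(n,uv); return o+d*(z-o[2])/d[2]
def tri(a,b):
    (o1,d1),(o2,d2)=ray("scene",a),ray("top",b)
    s=np.linalg.lstsq(np.c_[d1,-d2],o2-o1,rcond=None)[0]
    p,q=o1+s[0]*d1,o2+s[1]*d2; return (p+q)/2,np.linalg.norm(p-q)
def proj(n,P):
    K,R,t=cam(n); c=K@(R@np.array(P,float)+t); return c[:2]/c[2]
E
python3 - <<'E'
from h import *
for n in("scene","top"):
    cv2.imwrite(f"pics/{n}0.png",manip.capture(n)[:,:,::-1]); K,R,t=cam(n); print(n,K[0,0],-R.T@t,R[2])
print(manip.read_state())
E
```

```text
pics
scene 528.2874765453174 [ 0.06125714 -0.43519646  0.89138082] [ 0.4262742   0.40269486 -0.81001677]
top 447.08932838783153 [ 0.26521469 -0.03080536  1.07128595] [ 0.19727588  0.00550301 -0.98033257]
{'time_s': 0.1, 'joint_positions': array([ 9.80883158e-01,  2.21148155e-01,  1.52753851e+00,  8.03522199e-06,
        1.39471131e+00, -1.26105031e-01]), 'joint_velocities': array([-5.95726079e-04, -8.59315943e-04, -2.62147305e-03, -1.83429967e-05,
       -5.10061241e-04,  5.19790974e-04]), 'joint_torque': array([ 1.50853739e-03, -4.98240709e+01, -3.90549231e+01, -1.35028722e-04,
        5.64492497e-03, -1.59832518e-05]), 'ee_pos': array([0.27930946, 0.5585327 , 0.25528593]), 'orientation': array([-7.21890308e-01, -3.05686945e+00,  2.65109533e-03]), 'wrist_force': array([-0.15134856, -0.81139104, -0.5848171 ]), 'torque': array([-0.01520912, -0.01756481,  0.00837008]), 'finger_force': 0.0, 'width': 1.0021135924548021}
```

View pics/scene0.png

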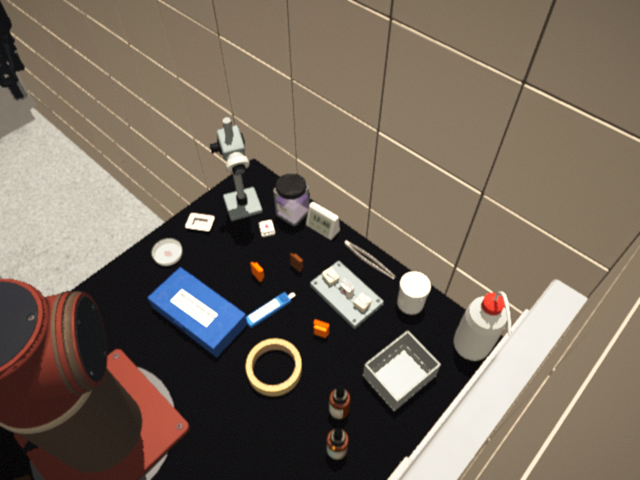

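View pics/top0.png

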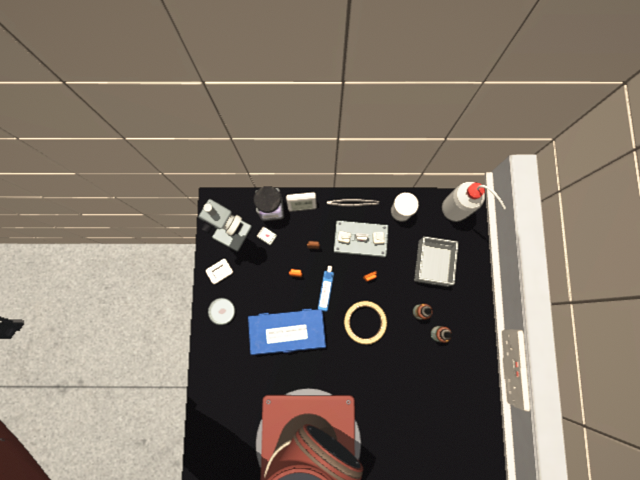

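The scene view shows the stand at about (346,292), tray (401,370) and camera (237,160). In the top view they are at (361,239), (436,262) and (230,225). I'll zoom in on all of them next.

```bash
python3 - <<'E'
from h import *
s=cv2.imread("pics/scene0.png");t=cv2.imread("pics/top0.png")
def c(i,u,v,w,h,k): return cv2.resize(i[v:v+h,u:u+w],None,fx=k,fy=k,interpolation=cv2.INTER_CUBIC)
a=np.hstack([c(s,305,255,80,75,5),c(t,325,210,80,75,5)])
b=np.hstack([c(s,200,110,80,75,3),c(t,190,190,80,75,3),c(t,410,230,106,75,3)])
b=cv2.resize(b,(800,int(b.shape[0]*800/b.shape[1])))
m=np.vstack([a,b]);print(m.shape);cv2.imwrite("pics/m.png",m[:600])
E
```

```text
(600, 800, 3)
```

View pics/m.png

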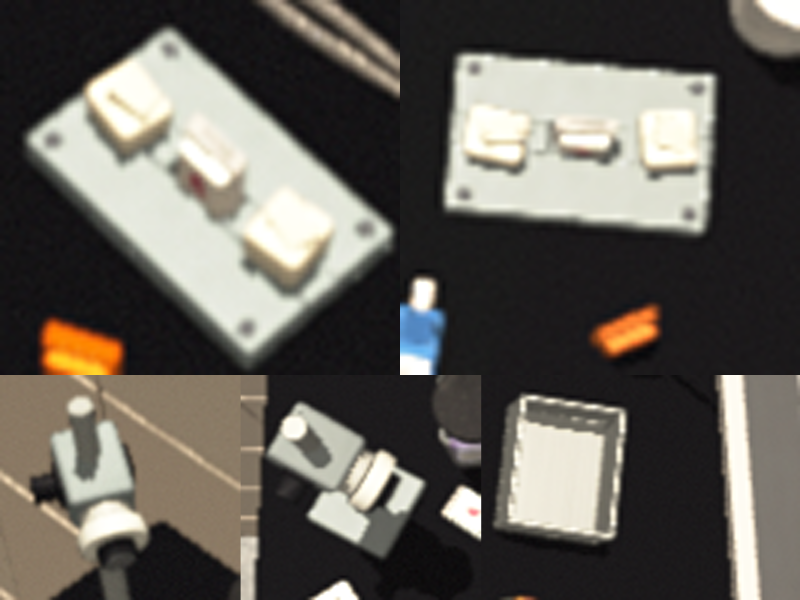

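The montage (5× top row) shows the stand corners clearly, both offcuts, and the off-white block between them with its face to the robot. The camera looks right and down in the top view. I'll compute positions and enlarge the camera further.

```bash
python3 - <<'E'
from h import *
s=cv2.imread("pics/scene0.png");t=cv2.imread("pics/top0.png")
def c(i,u,v,w,h,k): return cv2.resize(i[v:v+h,u:u+w],None,fx=k,fy=k,interpolation=cv2.INTER_CUBIC)
cv2.imwrite("pics/cam.png",np.hstack([c(s,205,115,50,60,8),c(t,195,195,50,60,8)]))
T=lambda u,v:(325+(u-400)/5-.4,210+v/5-.4)
S=lambda u,v:(305+u/5-.4,255+v/5-.4)
ct=np.array([onz("top",T(*p),.014)[:2] for p in[(458,54),(716,74),(706,233),(445,210)]])
cs=np.array([onz("scene",S(*p),.014)[:2] for p in[(170,28),(392,232),(250,352),(27,135)]])
for q in(ct,cs): print(q.round(4).tolist(),q.mean(0),cv2.minAreaRect((q*1000).astype(np.float32)))
print("fwd dir yaw",[np.arctan2(*(q[0]-q[1])[[0]],(q[0]-q[1])[1]) for q in (ct,cs)])
U=lambda u,v:(190+(u-240)/3-.3,190+(v-375)/3-.3)
f=np.array([onz("top",U(*p),.01)[:2] for p in[(308,515),(385,555),(425,485)]]);print("foot",f.round(4).tolist(),np.linalg.norm(np.diff(f,axis=0),axis=1))
V=lambda u,v:(410+(u-480)/3-.3,230+(v-375)/3-.3)
w=np.array([onz("top",V(*p),.05)[:2] for p in[(521,396),(627,408),(613,542),(497,528)]]);print("tray",w.round(4).tolist(),w.mean(0))
# offcuts by colour (cream) in top and scene
for n,i,(u,v,ww,h) in(("scene",s,(305,255,80,75)),("top",t,(325,210,80,50))):
    r=cv2.cvtColor(i[v:v+h,u:u+ww],cv2.COLOR_BGR2HSV).astype(int); m=((r[...,1]>25)&(r[...,1]<120)&(r[...,2]>170)).astype(np.uint8)
    k,_,st,ce=cv2.connectedComponentsWithStats(m)
    for j in range(1,k):
        if st[j,4]>15: p=ce[j]+[u,v]; print(n,p.round(1),st[j],onz(n,p,.030).round(4))
E
```

```text
[[0.506, -0.0643], [0.4964, -0.189], [0.4187, -0.1822], [0.4295, -0.0577]] [ 0.4626609  -0.12328652] ((462.94720458984375, -123.31107330322266), (125.09387969970703, 77.90776824951172), 85.04598236083984)
[[0.5074, -0.0656], [0.4952, -0.1882], [0.4212, -0.1814], [0.4329, -0.0578]] [ 0.4641782  -0.12325015] ((464.2945251464844, -123.14518737792969), (124.12884521484375, 74.8214111328125), 84.55046844482422)
fwd dir yaw [np.float64(0.07727512930296815), np.float64(0.09854666583510673)]
foot [[0.4667, 0.2353], [0.4342, 0.1719], [0.4916, 0.1417]] [0.07127144 0.06486255]
tray [[0.4594, -0.2654], [0.4502, -0.3467], [0.347, -0.3302], [0.3574, -0.2428]] [ 0.40351116 -0.29626934]
scene [373.1 264.4] [63  6 10  7 16] [ 0.5373 -0.128   0.03  ]
scene [329.3 276.1] [17 11 18 17 75] [ 0.46   -0.0835  0.03  ]
scene [347.9 287.9] [36 29 13  9 28] [ 0.4645 -0.1266  0.03  ]
scene [363.5 304.2] [48 45 19  9 46] [ 0.4577 -0.1706  0.03  ]
top [345.3 238.2] [12 22 14 11 45] [ 0.4593 -0.0852  0.03  ]
top [377.8 238.8] [47 23 13 11 43] [ 0.4578 -0.162   0.03  ]
top [362.1 235.3] [31 24 12  4 27] [ 0.4663 -0.125   0.03  ]
```

View pics/cam.png

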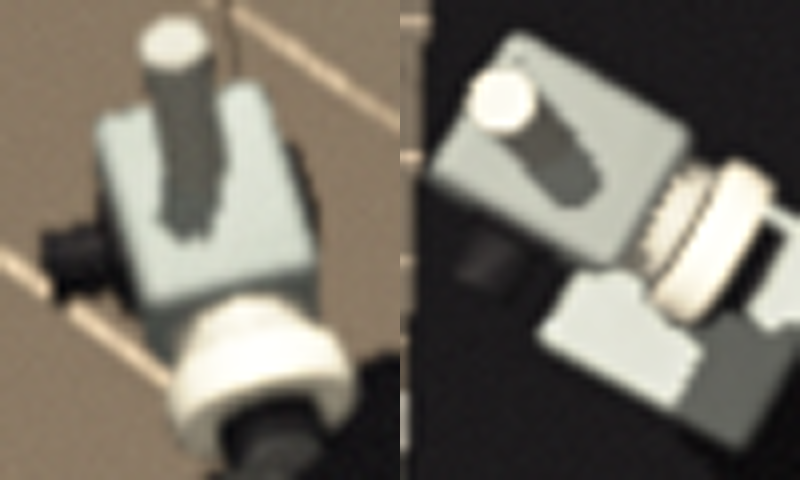

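The camera crop gives box top corners: scene (145,305), (315,262), (98,120), (258,85) and top (615,262), (690,130), (432,170), (520,35). The barrel tip is near (765,278) in the top view. Now I'll triangulate.

```bash
python3 - <<'E'
from h import *
S8=lambda u,v:(205+u/8-.44,115+v/8-.44); T8=lambda u,v:(195+(u-400)/8-.44,195+v/8-.44)
P=[]
for n,a,b in(("FL",(145,305),(615,262)),("FR",(315,262),(690,130)),("BL",(98,120),(432,170)),("BR",(258,85),(520,35)),("ring",(265,378),(722,240)),("lens",(283,450),(765,278))):
    p,e=tri(S8(*a),T8(*b)); P.append(p); print(n,p.round(4),round(e,4))
P=np.array(P); F=P[:2].mean(0);B=P[2:4].mean(0)
d=F-B; print("los",d,np.linalg.norm(d),"tilt",np.degrees(np.arcsin(d[2]/np.linalg.norm(d))),"yaw los",np.degrees(np.arctan2(d[1],d[0])),"widths",np.linalg.norm(P[0]-P[1]),np.linalg.norm(P[2]-P[3]))
f=np.array([-.0325,-.0634]);print("foot yaw",np.degrees(np.arctan2(f[1],f[0])))
w=P[1]-P[0]+P[3]-P[2]; print("width yaw -90",np.degrees(np.arctan2(w[1],w[0]))-90)
yaw=np.radians(-117.); l=np.array([np.cos(yaw)*np.cos(.349),np.sin(yaw)*np.cos(.349),-np.sin(.349)]); x=-l
y=np.cross([0,0,1],x);y/=np.linalg.norm(y); z=np.cross(x,y)
print("lens from box",B-21e-3*z-86e-3*x, "from ring approx",P[4])
S=lambda u,v:(305+u/5-.4,255+v/5-.4);T=lambda u,v:(325+(u-400)/5-.4,210+v/5-.4)
for n,a,b in(("a",(128,107),(497,136)),("b",(288,238),(669,140)),("block top",(210,148),(586,128)),):
    p,e=tri(S(*a),T(*b)); print(n,p.round(4),round(e,4))
st=manip.read_state();R=cv2.Rodrigues(st["orientation"])[0];print(R.round(3))
E
```

```text
FL [0.4489 0.1721 0.1954] 0.0025
FR [0.4841 0.1544 0.195 ] 0.0003
BL [0.471  0.2141 0.2102] 0.0021
BR [0.5046 0.1943 0.211 ] 0.0003
ring [0.4594 0.148  0.1797] 0.0006
lens [0.4531 0.1385 0.1668] 0.0026
los [-0.02135211 -0.04098239 -0.01538166] 0.04870384221780356 tilt -18.410343372246462 yaw los -117.51982196530766 widths 0.03940228870798317 0.039037376824542065
foot yaw -117.14050732722283
width yaw -90 -118.63969217132623
lens from box [0.45439896 0.13861044 0.16143375] from ring approx [0.45941512 0.14795533 0.17966515]
a [ 0.4636 -0.0824  0.0249] 0.0002
b [ 0.462  -0.1643  0.0242] 0.0001
block top [ 0.4644 -0.1233  0.04  ] 0.0005
[[-0.894  0.447 -0.001]
 [ 0.447  0.894 -0.001]
 [ 0.    -0.002 -1.   ]]
```

Checks: the stand measures 124×76 at (0.463,−0.123) with yaw about −0.09. The block top triangulates to z=0.040 and the offcuts are ±41 mm out. The lens is near (0.454,0.1385,0.164), from two estimates that agree within 6 mm. Line-of-sight yaw is −117°. Next I'll work out the first move.

```bash
cat >> h.py <<'E'
from scipy.spatial.transform import Rotation as Ro
def down(yaw): # tool y along yaw, z down
    y=np.array([np.cos(yaw),np.sin(yaw),0]);z=np.array([0,0,-1.]);return np.c_[np.cross(y,z),y,z]
def go(*wps,R0=None,p0=None):
    s=manip.read_state(); p=s["ee_pos"] if p0 is None else np.array(p0); R=cv2.Rodrigues(s["orientation"])[0] if R0 is None else R0
    for P,Rt in wps:
        d=R.T@(np.array(P)-p); r=Ro.from_matrix(R.T@Rt).as_rotvec(); print(d.round(4),r.round(3))
YS=-.09
E
python3 - <<'E'
from h import *
D=down(YS); go(([.28,.559,.4],D),([.4636,-.0824,.4],D),([.4636,-.0824,.12],D))
E
```

```text
[-0.0004  0.0005 -0.1447] [-2.000e-03  1.000e-03  1.197e+00]
[-0.4515 -0.491  -0.1439] [-2.000e-03  1.000e-03  1.197e+00]
[-0.4516 -0.4905  0.1361] [-2.000e-03  1.000e-03  1.197e+00]
```

```bash
python3 -m pendant '[[[0,0,-0.06,0,0,0.1,0.4],[0,0,-0.12,0,0,0.2,0.4],[0,0,-0.145,0,0,0.4,0.4],[-0.05,-0.055,-0.145,0,0,0.6,0.4],[-0.09,-0.1,-0.145,0,0,0.75,0.4],[-0.13,-0.145,-0.145,0,0,0.9,0.4],[-0.17,-0.19,-0.145,0,0,1.05,0.4],[-0.21,-0.23,-0.145,0,0,1.197,0.4],[-0.25,-0.27,-0.145,0,0,1.197,0.4],[-0.29,-0.315,-0.145,0,0,1.197,0.4],[-0.33,-0.36,-0.145,0,0,1.197,0.4],[-0.37,-0.40,-0.145,0,0,1.197,0.4],[-0.41,-0.445,-0.145,0,0,1.197,0.4],[-0.4515,-0.491,-0.145,0,0,1.197,0.4],[-0.4515,-0.491,-0.085,0,0,1.197,0.4],[-0.4515,-0.491,-0.025,0,0,1.197,0.4],[-0.4515,-0.491,0.035,0,0,1.197,0.4],[-0.4515,-0.491,0.09,0,0,1.197,0.4],[-0.4515,-0.491,0.136,0,0,1.197,0.4],[-0.4515,-0.491,0.136,0,0,1.197,0.4]]]' 30
python3 - <<'E'
from h import *
print(manip.read_state()["ee_pos"]); go(([.4636,-.0824,.043],down(YS)))
E
```

```text
time_s: 2.6
ee_pos: [0.4602, -0.0809, 0.1164]
orientation: [-2.313, -2.114, 0.007]
wrist_force: [-0.5, -0.8, 0.7]
width: 0.696
finger_force: 0.0
[ 0.46021317 -0.08090823  0.11642849]
[-0.0014  0.0042  0.0734] [-0.009 -0.002 -0.   ]
```

```bash
python3 -m pendant '[[[-0.001,0.003,0.03,0,0,0,0.4],[-0.001,0.003,0.055,0,0,0,0.4],[-0.001,0.003,0.074,0,0,0,0.4],[-0.001,0.003,0.074,0,0,0,0.4]]]'
python3 - <<'E'
from h import *
i=manip.capture("top")[:,:,::-1];j=manip.capture("scene")[:,:,::-1]
f=lambda i,u,v:cv2.resize(i[v:v+100,u:u+80],None,fx=5,fy=5,interpolation=cv2.INTER_CUBIC)
cv2.imwrite("pics/g.png",np.hstack([f(j,305,235),f(i,325,190)]))
E
```

```text
time_s: 3.1
ee_pos: [0.467, -0.0835, 0.0472]
orientation: [-2.319, -2.119, 0.0]
wrist_force: [-1.0, 0.7, -0.4]
width: 0.7
finger_force: 0.0
```

View pics/g.png

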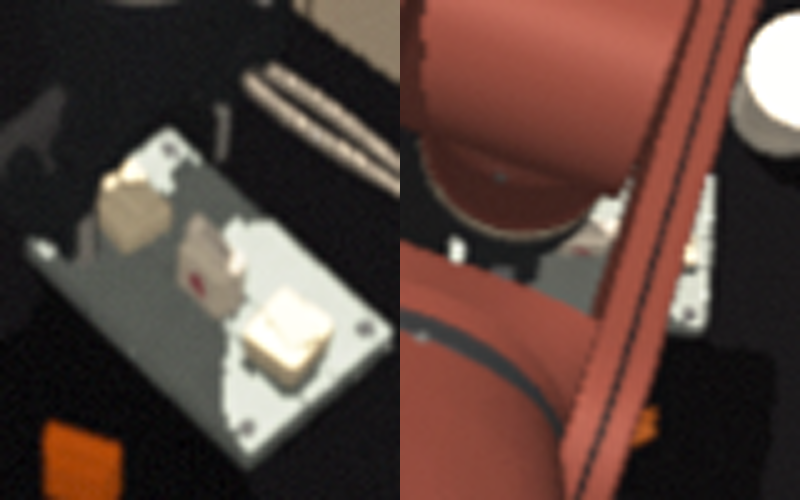

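The fingers straddle offcut a: tips at about (85,240) and (220,130) in the scene crop. I'll go 5 mm lower, grip and lift.

```bash
python3 -m pendant '[[[0,-0.001,0.004,0,0,0,0.4],[0,-0.001,0.004,0,0,0,-1],[0,-0.001,0.004,0,0,0,-1],[0,-0.001,0.004,0,0,0,-1],[0,-0.001,0.004,0,0,0,-1],[0,-0.001,0.004,0,0,0,-1]]]' 30
python3 -m pendant '[[[0,0,-0.03,0,0,0,-1],[0,0,-0.08,0,0,0,-1],[0,0,-0.1,0,0,0,-1],[0,0,-0.1,0,0,0,-1]]]'
python3 - <<'E'
from h import *
D=down(YS);go(([.405,-.296,.15],D),([.405,-.296,.105],D))
print(np.array([0.4035,-.2963]))
E
```

```text
time_s: 3.95
ee_pos: [0.4661, -0.0834, 0.0428]
orientation: [2.319, 2.119, 0.001]
wrist_force: [-1.2, -0.3, 5.8]
width: 0.272
finger_force: 30.3
time_s: 4.45
ee_pos: [0.4668, -0.0837, 0.1438]
orientation: [2.317, 2.117, 0.003]
wrist_force: [0.6, -0.4, -0.4]
width: 0.272
finger_force: 29.6
[-0.217  -0.0425 -0.0061] [0.004 0.001 0.   ]
[-0.2169 -0.0426  0.0389] [0.004 0.001 0.   ]
[ 0.4035 -0.2963]
```

```bash
python3 -m pendant '[[[-0.05,-0.015,-0.005,0,0,0.04,-1],[-0.1,-0.03,-0.005,0,0,0.08,-1],[-0.15,-0.043,-0.005,0,0,0.08,-1],[-0.198,-0.043,-0.005,0,0,0.08,-1],[-0.198,-0.043,-0.005,0,0,0.08,-1],[-0.198,-0.043,0.04,0,0,0.08,-1],[-0.198,-0.043,0.08,0,0,0.08,-1],[-0.198,-0.043,0.095,0,0,0.08,-1],[-0.198,-0.043,0.095,0,0,0.08,-1]]]'
```

```text
time_s: 5.58
ee_pos: [0.4037, -0.2754, 0.0447]
orientation: [-2.398, -2.024, 0.003]
wrist_force: [-1.5, -4.5, -1.7]
width: 0.268
finger_force: 29.9
```

```bash
python3 -m pendant '[[[0,0,0,0,0,0,-0.1],[0,0,0,0,0,0,-0.1],[0,0,0,0,0,0,-0.1],[0,0,-0.05,0,0,0,-0.1],[0,0,-0.1,0,0,0,0.4],[0,0,-0.1,0,0,0,0.4]]]'
python3 - <<'E'
from h import *
j=manip.capture("scene")[:,:,::-1]
f=lambda i,u,v:cv2.resize(i[v:v+120,u:u+150],None,fx=5,fy=5,interpolation=cv2.INTER_CUBIC)
cv2.imwrite("pics/g2.png",f(j,305,285))
D=down(YS);go(([.465,-.1645,.145],D),([.465,-.1645,.043],D))
E
```

```text
time_s: 6.32
ee_pos: [0.4076, -0.2788, 0.1523]
orientation: [2.395, 2.019, 0.002]
wrist_force: [0.8, 0.8, 0.1]
width: 0.699
finger_force: 0.0
[0.1215 0.0387 0.0046] [ 0.004  0.003 -0.08 ]
[0.1217 0.0382 0.1066] [ 0.004  0.003 -0.08 ]
```

View pics/g2.png

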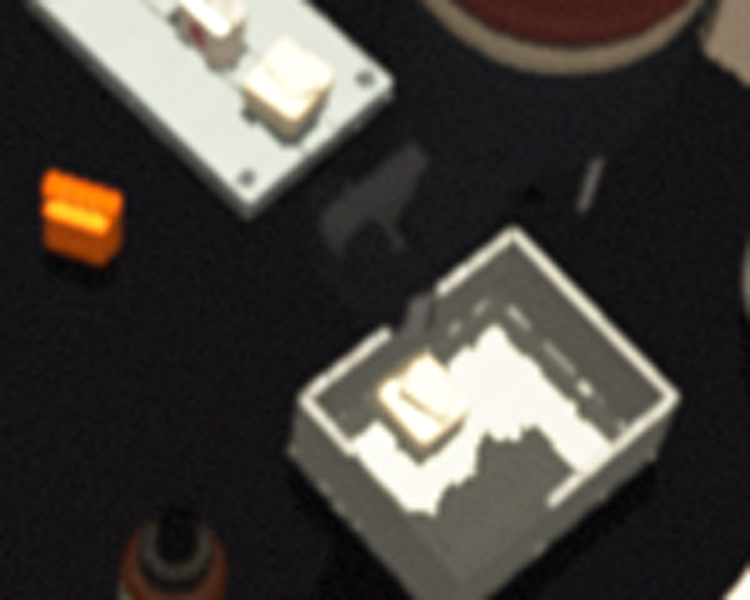

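Offcut a is in the tray at crop (425,400), against the stand side. Now offcut b.

```bash
python3 -m pendant '[[[0.06,0.02,0.004,0,0,-0.04,0.4],[0.1215,0.038,0.004,0,0,-0.08,0.4],[0.1215,0.038,0.004,0,0,-0.08,0.4],[0.1215,0.038,0.05,0,0,-0.08,0.4],[0.1215,0.038,0.085,0,0,-0.08,0.4],[0.1215,0.038,0.106,0,0,-0.08,0.4],[0.1215,0.038,0.106,0,0,-0.08,0.4]]]'
python3 -m pendant '[[[0,0,0,0,0,0,-1],[0,0,0,0,0,0,-1],[0,0,0,0,0,0,-1],[0,0,0,0,0,0,-1],[0,0,0,0,0,0,-1],[0,0,-0.03,0,0,0,-1],[0,0,-0.08,0,0,0,-1],[0,0,-0.1,0,0,0,-1],[0,0,-0.1,0,0,0,-1]]]' 30
python3 - <<'E'
from h import *
D=down(YS-.08);go(([.4,-.315,.15],D),([.4,-.315,.045],D))
E
```

```text
time_s: 7.25
ee_pos: [0.4603, -0.1628, 0.0385]
orientation: [-2.316, -2.114, 0.004]
wrist_force: [0.3, 0.3, 0.3]
width: 0.699
finger_force: 0.0
time_s: 8.38
ee_pos: [0.4643, -0.1639, 0.1432]
orientation: [2.316, 2.117, 0.002]
wrist_force: [0.0, -0.5, -1.2]
width: 0.294
finger_force: 29.7
[-0.1563 -0.0505 -0.0067] [0.004 0.002 0.08 ]
[-0.1561 -0.0509  0.0983] [0.004 0.002 0.08 ]
```

```bash
python3 -m pendant '[[[-0.05,-0.015,-0.006,0,0,0.04,-1],[-0.1,-0.03,-0.006,0,0,0.08,-1],[-0.156,-0.05,-0.006,0,0,0.08,-1],[-0.156,-0.05,-0.006,0,0,0.08,-1],[-0.156,-0.05,0.04,0,0,0.08,-1],[-0.156,-0.05,0.08,0,0,0.08,-1],[-0.156,-0.05,0.098,0,0,0.08,-1],[-0.156,-0.05,0.098,0,0,0.08,-1]]]'
python3 -m pendant '[[[0,0,0,0,0,0,-0.1],[0,0,0,0,0,0,-0.1],[0,0,0,0,0,0,-0.1],[0,0,-0.05,0,0,0,-0.1],[0,0,-0.1,0,0,0,0.2],[0,0,-0.15,0,0,0,0.2],[0,0,-0.15,0,0,0,0.2]]]'
python3 - <<'E'
from h import *
j=manip.capture("scene")[:,:,::-1]
f=lambda i,u,v:cv2.resize(i[v:v+120,u:u+150],None,fx=5,fy=5,interpolation=cv2.INTER_CUBIC)
cv2.imwrite("pics/g3.png",f(j,305,285))
go(([.464,-.1233,.195],down(YS)),([.464,-.1233,.195],down(YS+np.pi/2)),([.464,-.1233,.12],down(YS+np.pi/2)))
E
```

```text
time_s: 9.38
ee_pos: [0.3985, -0.3124, 0.0416]
orientation: [-2.398, -2.023, 0.0]
wrist_force: [0.5, -0.3, 0.0]
width: 0.296
finger_force: 29.7
time_s: 10.25
ee_pos: [0.4016, -0.3167, 0.1992]
orientation: [2.394, 2.018, 0.001]
wrist_force: [0.1, -0.7, 0.5]
width: 0.598
finger_force: 0.0
[0.2002 0.0302 0.0007] [ 0.005  0.004 -0.08 ]
[0.2002 0.0302 0.0007] [ 1.000e-03  7.000e-03 -1.651e+00]
[0.2004 0.0298 0.0757] [ 1.000e-03  7.000e-03 -1.651e+00]
```

View pics/g3.png

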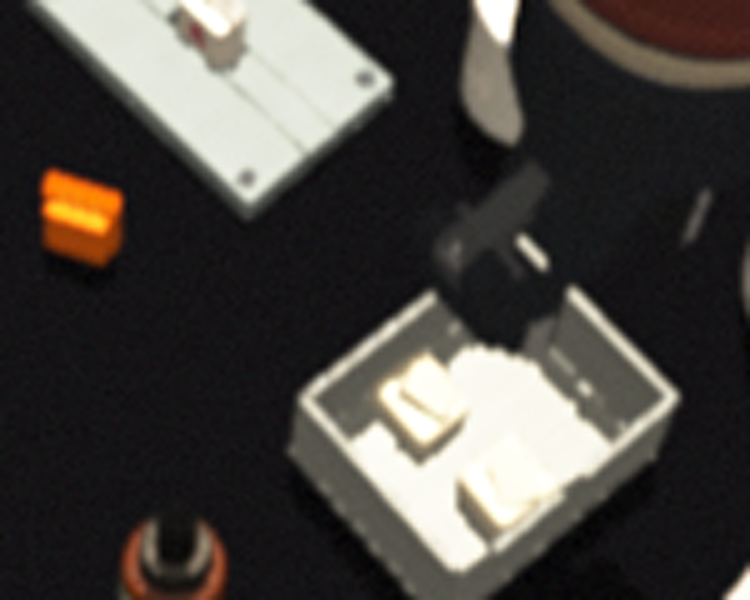

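Both offcuts are in the tray, at crop (425,400) and (507,480). Next I'll go to the block.

```bash
python3 -m pendant '[[[0.04,0.006,0,0,0,-0.18,0.2],[0.08,0.012,0,0,0,-0.36,0.2],[0.12,0.018,0,0,0,-0.54,0.2],[0.16,0.024,0,0,0,-0.72,0.2],[0.2,0.03,0,0,0,-0.9,0.2],[0.2,0.03,0,0,0,-1.08,0.2],[0.2,0.03,0,0,0,-1.26,0.2],[0.2,0.03,0,0,0,-1.44,0.2],[0.2,0.03,0.03,0,0,-1.6,0.2],[0.2,0.03,0.075,0,0,-1.65,0.2],[0.2,0.03,0.075,0,0,-1.65,0.2],[0.2,0.03,0.075,0,0,-1.65,0.2]]]'
python3 - <<'E'
from h import *
D=down(YS+np.pi/2);go(([.464,-.1233,.06],D),([.464,-.1233,.042],D))
E
```

```text
time_s: 11.8
ee_pos: [0.4627, -0.1222, 0.1188]
orientation: [-0.144, -3.138, -0.0]
wrist_force: [-0.8, 0.2, 0.3]
width: 0.605
finger_force: 0.0
[-0.0014 -0.001   0.0588] [ 0.    -0.    -0.002]
[-0.0014 -0.001   0.0768] [ 0.    -0.    -0.002]
```

```bash
python3 -m pendant '[[[-0.001,-0.001,0.03,0,0,0,0.2],[-0.001,-0.001,0.055,0,0,0,0.2],[-0.001,-0.001,0.077,0,0,0,0.2],[-0.001,-0.001,0.077,0,0,0,0.2]]]'
python3 -m pendant '[[[0,0,0,0,0,0,-1],[0,0,0,0,0,0,-1],[0,0,0,0,0,0,-1],[0,0,0,0,0,0,-1],[0,0,0,0,0,0,-1]]]' 35
```

```text
time_s: 12.3
ee_pos: [0.4635, -0.1233, 0.0416]
orientation: [-0.144, -3.138, -0.0]
wrist_force: [0.3, 0.2, -0.0]
width: 0.599
finger_force: 0.0
time_s: 12.92
ee_pos: [0.4652, -0.1239, 0.0434]
orientation: [0.143, 3.135, -0.002]
wrist_force: [-1.3, -0.2, 6.7]
width: 0.311
finger_force: 35.1
```

Gripped (26 mm). I'll lift and compute the viewing pose.

```bash
python3 -m pendant '[[[0,0,-0.02,0,0,0,-1],[0,0,-0.05,0,0,0,-1],[0,0,-0.1,0,0,0,-1],[0,0,-0.15,0,0,0,-1],[0,0,-0.15,0,0,0,-1]]]'
cat >> h.py <<'E'
def target(dist,lens=(.454,.1385,.164),yaw=-117.3):
    a=np.radians(yaw);c,s=np.cos(.349),np.sin(.349)
    X=-np.array([np.cos(a)*c,np.sin(a)*c,-s]);Y=np.cross([0,0,1],X);Y/=np.linalg.norm(Y);Z=np.cross(X,Y)
    # block z=X, y=Z, x=y x z ; tool x=block z, tool z=-block y
    R=np.c_[X,np.cross(-Z,X),-Z]
    return np.array(lens)-dist*X-R@np.array([.006,0,.0215]),R
E
python3 - <<'E'
from h import *
for d in(.16,.09): print(target(d)[0])
go(target(.16),target(.09))
s=manip.read_state();R=cv2.Rodrigues(s["orientation"])[0];T=target(.09)[1]
print(Ro.from_matrix(R.T@T).as_euler("ZYX"), T.round(3).tolist())
E
```

```text
time_s: 13.55
ee_pos: [0.4666, -0.1246, 0.1971]
orientation: [0.142, 3.128, -0.006]
wrist_force: [0.5, -0.5, -0.5]
width: 0.311
finger_force: 35.0
[ 0.37908197 -0.00665102  0.1274388 ]
[0.40925197 0.05180228 0.15137588]
[0.0986 0.1098 0.0682] [-0.333  0.24   1.936]
[0.0736 0.1706 0.0443] [-0.333  0.24   1.936]
[1.96036379 0.34841455 0.01139186] [[0.431, 0.889, 0.157], [0.835, -0.459, 0.304], [0.342, 0.0, -0.94]]
```

```bash
python3 -m pendant '[[[0.01,0.01,0,-0.028,0.02,0.161,-1],[0.02,0.02,0,-0.056,0.04,0.323,-1],[0.03,0.03,0,-0.083,0.06,0.484,-1],[0.04,0.04,0,-0.111,0.08,0.645,-1],[0.05,0.05,0,-0.139,0.1,0.807,-1],[0.06,0.06,0,-0.167,0.12,0.968,-1],[0.07,0.07,0,-0.194,0.14,1.129,-1],[0.08,0.08,0,-0.222,0.16,1.29,-1],[0.09,0.09,0,-0.25,0.18,1.452,-1],[0.098,0.1,0,-0.278,0.2,1.613,-1],[0.098,0.11,0.02,-0.305,0.22,1.775,-1],[0.098,0.11,0.04,-0.333,0.24,1.936,-1],[0.098,0.11,0.068,-0.333,0.24,1.936,-1],[0.098,0.11,0.068,-0.333,0.24,1.936,-1],[0.098,0.11,0.068,-0.333,0.24,1.936,-1],[0.098,0.11,0.068,-0.333,0.24,1.936,-1]]]'
python3 - <<'E'
from h import *
s=manip.read_state();print(s["joint_positions"])
go(target(.16),target(.09))
j=manip.capture("scene")[:,:,::-1];t=manip.capture("top")[:,:,::-1]
f=lambda i,u,v:cv2.resize(i[v:v+120,u:u+100],None,fx=4,fy=4,interpolation=cv2.INTER_CUBIC)
cv2.imwrite("pics/p.png",np.hstack([f(j,200,120),f(t,200,180)]))
E
```

```text
time_s: 15.55
ee_pos: [0.3767, -0.0052, 0.1244]
orientation: [-2.496, -1.518, -0.432]
wrist_force: [-0.7, 0.1, -0.5]
width: 0.308
finger_force: 34.9
[-0.52338542 -0.33102017  2.35220276  0.37819827  1.17348837 -0.20223272]
[ 0.0009  0.0028 -0.0029] [-0.009  0.001 -0.003]
[ 0.0709  0.0025 -0.003 ] [-0.009  0.001 -0.003]
```

View pics/p.png

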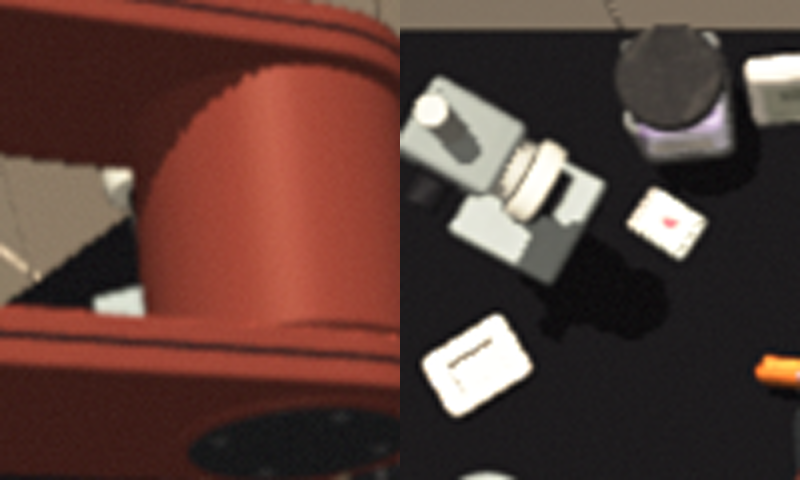

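The pre-pose holds and the camera is undisturbed. The barrel front is at about (563,197) in the top crop, which maps to pixel (240,229) and matches the earlier measurement. I'll go in along the axis.

```bash
python3 -m pendant '[[[0.02,0.002,-0.001,0,0,0,-1],[0.04,0.002,-0.001,-0.005,0,0,-1],[0.055,0.002,-0.001,-0.005,0,0,-1],[0.065,0.002,-0.001,-0.005,0,0,-1],[0.071,0.002,-0.001,-0.005,0,0,-1],[0.071,0.002,-0.001,-0.005,0,0,-1],[0.071,0.002,-0.001,-0.005,0,0,-1]]]'
python3 - <<'E'
from h import *
s=manip.read_state();print(s["wrist_force"],s["joint_velocities"].round(3))
go(target(.09))
j=manip.capture("scene")[:,:,::-1];t=manip.capture("top")[:,:,::-1]
f=lambda i,u,v:cv2.resize(i[v:v+120,u:u+100],None,fx=4,fy=4,interpolation=cv2.INTER_CUBIC)
cv2.imwrite("pics/q.png",np.hstack([f(j,200,120),f(t,200,180)]))
E
```

```text
time_s: 16.52
ee_pos: [0.4082, 0.0529, 0.1482]
orientation: [-2.499, -1.517, -0.434]
wrist_force: [-0.6, 0.1, -0.8]
width: 0.308
finger_force: 34.9
[-0.64810771  0.06845074 -0.78989929] [-0.004  0.002  0.001  0.002  0.     0.002]
[ 0.0006  0.0015 -0.0032] [-0.006  0.001 -0.004]
```

View pics/q.png

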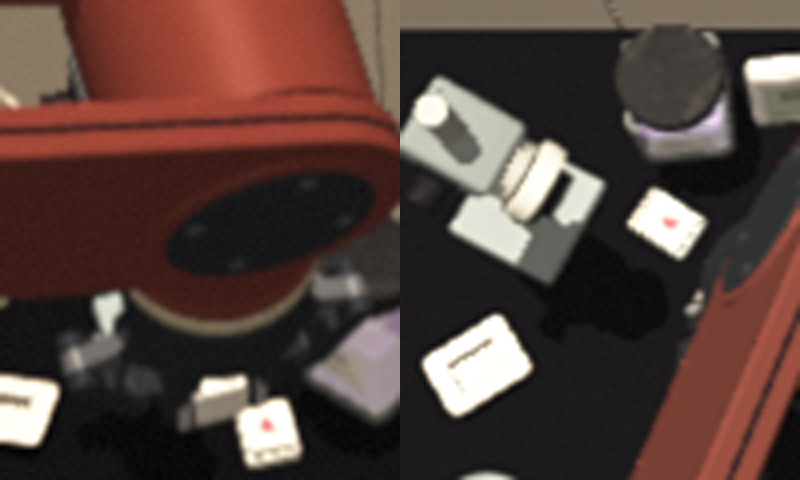

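The block shows between the fingertips at scene crop (220,402), i.e. pixel (255,220). Something whitish is at top crop (695,302), i.e. pixel (274,255). I'll check both against the expected projections.

```bash
python3 - <<'E'
from h import *
s=manip.read_state();R=cv2.Rodrigues(s["orientation"])[0];p=s["ee_pos"]
for n,v in(("face",(.006,0,.0215)),("back",(-.006,0,.0215)),("label",(0,0,.0015)),("bottom",(0,0,.0385))):
    P=p+R@np.array(v);print(n,P.round(4),proj("scene",P).round(1),proj("top",P).round(1))
_,T=target(.09)
f=p+R@np.array([.006,0,.0215]);L=np.array([.454,.1385,.164]);print("cam frame",T[:,0]@(f-L),T[:,1]@(f-L),-T[:,2]@(f-L))
E
```

```text
face [0.414  0.0645 0.13  ] [253.2 216.5] [277.6 250.3]
back [0.4088 0.0545 0.1259] [255.1 222.4] [282.4 253. ]
label [0.4084 0.0533 0.1468] [254.1 215.8] [282.1 251.7]
bottom [0.414  0.0647 0.112 ] [254.1 222.4] [278.3 251.6]
cam frame -0.09066781283787402 -0.001541237061454502 -0.0031519149306388806
```

The projections match. A last 3 mm trim, settle, then hand in.

```bash
python3 -m pendant '[[[0,0.001,-0.003,0,0,0,-1],[0,0.001,-0.003,0,0,0,-1],[0,0.001,-0.003,0,0,0,-1],[0,0.001,-0.003,0,0,0,-1],[0,0.001,-0.003,0,0,0,-1],[0,0.001,-0.003,0,0,0,-1]]]'
python3 -c "
from rig import manip
print(manip.finish_job())"
```

```text
time_s: 17.38
ee_pos: [0.4088, 0.0518, 0.1512]
orientation: [-2.499, -1.517, -0.434]
wrist_force: [0.1, -0.3, 0.2]
width: 0.311
finger_force: 34.9
the job is handed in; nothing more can be done
None
```

I put both offcuts in the tray, then lifted the block and handed the job in at 17.4 s, holding it still about 90 mm from the lens and square to it by my measurements; the judge's result was not shown.

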